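# Line up the soldering supplies by height on the bench strip

### The job

Line up the bottle, the lamp, the cup of wool and the tin by height on the four rubber pads of the metal strip: the tallest on the pad next to the tall post, then each shorter one in turn, so that the shortest stands next to the low button. Stand each upright in the middle of its own pad, and do not disturb the dish of screws.

Things in the scene. Friction and masses are not known exactly. Their poses are not given: they have to be found in the camera images.
- needle_bottle_center (a point): the tallest thing: small round cream bottle, 28 mm across, 86 mm high with its orange needle cap; the firm body to grip is the lowest 50 mm. Point: on its axis, half-way up (43 mm above its underside). Stands upright, z up.
- lamp_center (a point): second tallest: small battery lamp, black housing with a round white lens, 50 mm high, 40 mm deep (its x axis, lens at -x), 46 to 50 mm wide (its y axis). Point: its centre, 25 mm above its underside. Stands upright, z up.
- wool_cup_center (a point): third: round open brass-coloured cup with metal wool in it, 52 mm across, 34 mm high. Point: on its axis, half-way up (17 mm above its underside).
- tin_center (a point): the shortest thing: round grey tin with a yellow disc on its lid, 34 mm across, 22 mm high. Point: on its axis, half-way up (11 mm above its underside).
- pad_1: pad 1 of the row: one of four equal round black rubber pads, 50 mm across with a small grey dot in the middle, let into a flat metal strip (292 x 72 mm, 8 mm high) that is fixed to the bench. The pads stand in the order 1, 2, 3, 4 in a straight line, 58 mm apart. Origin: centre of the pad, at bench height; its upper face lies 10 mm higher. Its x axis runs along the row from pad 1 towards pad 4, its y axis across it.
- pad_2: pad 2 of the row, like pad 1, same axes; origin at its centre at bench height, upper face 10 mm higher
- pad_3: pad 3 of the row, like pad 1, same axes; origin at its centre at bench height, upper face 10 mm higher
- pad_4: pad 4 of the row, like pad 1, same axes; origin at its centre at bench height, upper face 10 mm higher
- tall_post: fixed steel post, 60 mm high, 20 mm across, on the metal strip beyond one end of the row, 42 mm from the centre of the last pad there (pad 1 or pad 4; it changes). Beyond the other end is a low steel button, 16 mm high. Origin: centre of its foot, at bench height.
- dish: bystander: round shallow steel dish with screws, 67 mm across, 16 mm high, on the bench between the row and the drill press. The microscope's boom (two level bars with a weight block at its right-hand end) runs left to right at x = 0.55 m, 0.18 to 0.29 m high; the block fills x 0.525 to 0.58 m, y 0.02 to -0.095 m, 0.155 to 0.28 m high: keep hand and wrist clear of it. Origin: centre of the dish's underside.
Things that resemble listed ones, but are neither listed nor needed, are in the scene too. What is shaped like the part that bears wool_cup_center but blue is not meant.

How it is judged:
At the end, for the whole second after the job is handed in: Counted from the pad beside the tall post: needle bottle, lamp, wool cup, tin, each with its centre within 14 mm of the centre of its pad, upright (within 7 degrees), standing on the pad and at rest (((horizontal distance between tall_post and pad_1 below 0.08 m and horizontal distance between needle_bottle_center and pad_1 below 0.014 m and horizontal distance between lamp_center and pad_2 below 0.014 m and horizontal distance between wool_cup_center and pad_3 below 0.014 m and horizontal distance between tin_center and pad_4 below 0.014 m) or (horizontal distance between tall_post and pad_4 below 0.08 m and horizontal distance between needle_bottle_center and pad_4 below 0.014 m and horizontal distance between lamp_center and pad_3 below 0.014 m and horizontal distance between wool_cup_center and pad_2 below 0.014 m and horizontal distance between tin_center and pad_1 below 0.014 m)) and angle between each of needle_bottle_center, lamp_center, wool_cup_center, tin_center's own z axis and vertical below 0.12 rad and height (world z) of needle_bottle_center between 0.047 and 0.059 m and linear speed of each of needle_bottle, lamp, wool_cup, tin below 0.02 m/s and angular speed of each of needle_bottle, lamp, wool_cup, tin below 0.2 rad/s and height (world z) of lamp_center between 0.029 and 0.041 m and height (world z) of wool_cup_center between 0.021 and 0.033 m and height (world z) of tin_center between 0.015 and 0.027 m); the robot touches nothing.
It fails at once if the dish of screws is moved by more than 25 mm (distance of dish from where it was at the start of the episode above 0.025 m).
It also fails if it takes over 104 s, if anything falls off the work surface, if the arm or the gripper's body presses on something with over 40 N, if the wrist force passes 120 N, or if a joint passes its speed limit or range.

### The arm

A 6-joint arm with a two-finger parallel gripper is mounted at the origin on a cart in front of the work surface, level with it; the furniture and walls round the work are solid. World frame = base frame: x ahead of the robot, y to its left, z up, the work surface at z = 0. Lengths are in m, angles in rad, forces in N, time in s.
With the tool pointing down it reaches from about 0.35 to 0.925 m from the base axis. Payload 6.4 kg.
Tool frame: the origin (TCP) lies midway between the tips of the shut fingers; the grasp point (between the pads) lies 19 mm behind it; y points along the fingers, z is the direction in which the jaws open and shut, and the axes are right-handed (so a half turn about y gives the same grasp; the last joint's range is limited). The gripper opens to 85 mm and grips with 20 to 120 N. Pads are 22 mm wide; open, the fingers measure 114 mm over their backs; the gripper's body (76 mm by 85 mm) begins 54 mm behind the grasp point. The pads swing forward as they close: fully open they stand 13 mm farther back than shut.
Start: joints at [1.037, 0.245, 1.558, -0, 1.339, -0.174], TCP at [0.229, 0.608, 0.231] pointing down, gripper open.
Joint ranges: [-3.13, 3.13], [-1.02, 2.26], [0.13, 2.54], [-0.95, 4.09], [0.21, 2.88], [-2.74, 2.74]. Speed limits (rad/s): [2.57, 2.57, 3.14, 3.14, 3.14, 3.14].

### API

Orientations are given as a rotation vector (axis times angle).
In Python, from station import arm gives the robot as it stands.
- The arm moves only by the shell command python3 -m crank 'ROWS' [FORCE]. ROWS is JSON, one flat list of numbers, 7 for each row, row after row: the shift along the tool's x, y, z in mm, then the turn, a rotation vector about the tool's x, y, z in degrees, then the opening, from 0 (shut) to 1 (fully open). A call has 1 to 10 rows; each row is the pose to reach, as a shift and turn from the pose commanded when the call began, along the tool's axes at that moment; what a row does not reach only later rows make up. A row lasts 1/8 s, in which the tool goes at most 62.5 mm and 10.7 degrees, less where a joint would pass 70% of its speed; a pose out of reach is approached as far as the arm can. A call with a gripper value outside its range is refused whole. The fingers move at their own pace and stop on an object; FORCE is the grip in N (left out, the last holds). Time passes only in rows, so rows that repeat a pose let the fingers close. It gives the time, the measured TCP pose, the force and the opening at its end, in the units of the state.
- arm.sense(): the state, without advancing time (a new reading comes with each control period).
- arm.grab_frame(name): name is "scene" or "top"; returns a dict with "frame" (384x512x3 uint8, red, green, blue), "fov_y" (degrees; the focal length in pixels is half the picture's height over the tangent of half this angle, whatever the lens; pixels are square), "cx", "cy" (the principal point, pixels), "k1" (the pictures are not rectified: a ray, as slopes to the right and down, at radius r is drawn at 1 + k1 r^2 times it, then the intrinsics apply), "rvec" (rotation vector, rad) and "tvec" (3), from world to camera coordinates, as OpenCV has them. Camera axes: x right, y down, z forward; pixel columns grow to the right and rows downward; lengths in m; the calibration is good to about 2 mm. A picture is of the moment at which its call begins. There is no depth.
- arm.finish_job(): hands the job in, once; it reports no verdict.
The state is a dict: "time_s": time; "joint_pos": joint angles; "qd": joint speeds; "joint_torque": joint torques, N m; "position": TCP position; "ee_rot": TCP orientation; "wrist_force": force on the tool from outside, world axes, zero at the start; "wrist_torque": the same for the moment, N m; "gripper_width": opening from 0.0 (shut) to 1.0 (fully open).
Only numpy, scipy, OpenCV 4.12 (cv2) and the standard library are available. Lean on these libraries where they do the work, as an engineer would, in place of code of your own. Each camera call takes 0.05 s, during which the arm holds its last target.

## Working session

There is one attempt and no reset: what is moved stays moved. The work goes in short steps, Python scripts to look and compute and a shell command to move; the robot and the scene stay as the last step left them, time stands still between calls to the robot, and variables do not carry over. Pictures are saved under pics/ and viewed, and the job is handed in when it is done.

```bash
ls; mkdir -p pics; python3 - <<'E'
from station import arm
import cv2
for n in("scene","top"):
    f=arm.grab_frame(n); cv2.imwrite(f"pics/{n}0.png",f["frame"][:,:,::-1]); print(n,{k:v for k,v in f.items() if k!="frame"})
print(arm.sense())
E
```

```text
pics
scene {'fov_y': 51.74695832468213, 'cx': 259.6470794974758, 'cy': 190.10899273271045, 'k1': -0.11394747333217287, 'rvec': array([ 2.09257604, -1.25867244,  0.48181553]), 'tvec': array([-0.26956953,  0.32826686,  1.00788296])}
top {'fov_y': 48.099380221815785, 'cx': 253.29905775486966, 'cy': 191.05741340046362, 'k1': 0.03935410922528616, 'rvec': array([ 2.16428817, -2.16212436,  0.09933673]), 'tvec': array([-0.06270442,  0.48723045,  1.08512588])}
{'time_s': 0.1, 'joint_pos': array([ 1.03692936e+00,  2.45722763e-01,  1.55892370e+00,  2.40240083e-05,
        1.33871176e+00, -1.74102147e-01]), 'qd': array([-0.00102672, -0.00113014, -0.0005253 , -0.00158344,  0.00208033,
        0.00188116]), 'joint_torque': array([ 2.04293269e-04, -4.30668712e+01, -3.27131116e+01, -1.35087603e-04,
        2.77577812e-03, -1.98589663e-05]), 'position': array([0.22855907, 0.60794009, 0.23028728]), 'ee_rot': array([-1.55395231,  0.28285139, -0.28185096]), 'wrist_force': array([ 0.334112  , -0.48984223, -0.30497344]), 'wrist_torque': array([0.02572008, 0.05968397, 0.02515829]), 'gripper_width': 1.0003460352101372}
```

View pics/scene0.png

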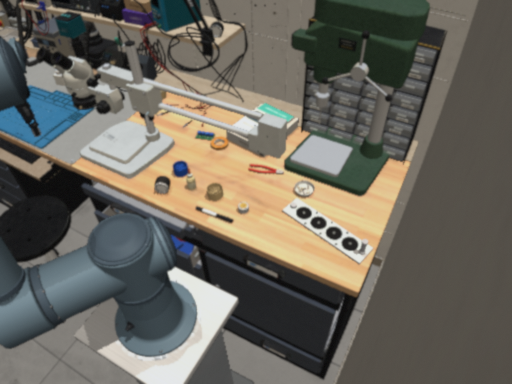

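View pics/top0.png

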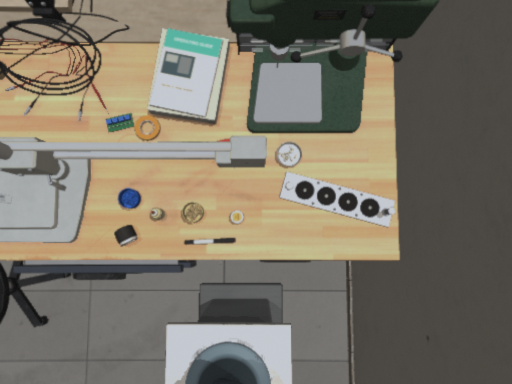

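```bash
cat > h.py <<'E'
import numpy as np,cv2
from station import arm
def cam(f):
    H=f["frame"].shape[0]; fo=H/2/np.tan(np.radians(f["fov_y"]/2))
    K=np.array([[fo,0,f["cx"]],[0,fo,f["cy"]],[0,0,1]]); D=np.array([f["k1"],0,0,0,0.])
    return K,D,np.asarray(f["rvec"]),np.asarray(f["tvec"])
def ray(f,uv):
    K,D,r,t=cam(f); p=cv2.undistortPoints(np.array([[uv]],float),K,D)[0,0]
    R=cv2.Rodrigues(r)[0]; return -R.T@t, R.T@np.array([p[0],p[1],1.])
def onz(f,uv,z):
    o,d=ray(f,uv); return (o+d*(z-o[2])/d[2])[:3]
def proj(f,P):
    K,D,r,t=cam(f); return cv2.projectPoints(np.array([P],float).reshape(-1,1,3),r,t,K,D)[0].reshape(-1,2)
def tri(fa,ua,fb,ub):
    o1,d1=ray(fa,ua);o2,d2=ray(fb,ub);d1/=np.linalg.norm(d1);d2/=np.linalg.norm(d2)
    s=np.linalg.lstsq(np.c_[d1,-d2],o2-o1,rcond=None)[0];a=o1+d1*s[0];b=o2+d2*s[1]
    return (a+b)/2,np.linalg.norm(a-b)
def crop(f,x0,y0,x1,y1,k,name):
    c=cv2.resize(f["frame"][y0:y1,x0:x1,::-1],None,fx=k,fy=k,interpolation=cv2.INTER_CUBIC)
    for x in range((x0+9)//10*10,x1,10):
        cv2.line(c,((x-x0)*k,0),((x-x0)*k,6),(0,0,255),1)
        if x%20==0: cv2.putText(c,str(x),((x-x0)*k,16),0,.35,(0,0,255),1)
    for y in range((y0+9)//10*10,y1,10):
        cv2.line(c,(0,(y-y0)*k),(6,(y-y0)*k),(0,0,255),1)
        if y%20==0: cv2.putText(c,str(y),(8,(y-y0)*k+4),0,.35,(0,0,255),1)
    cv2.imwrite("pics/"+name,c)
E
python3 - <<'E'
from h import *
t=arm.grab_frame("top"); s=arm.grab_frame("scene")
crop(t,105,180,255,255,5,"t_obj.png"); crop(t,265,135,405,235,5,"t_row.png")
crop(s,145,150,265,230,6,"s_obj.png"); crop(s,275,170,380,265,6,"s_row.png")
E
```

```text
(no output)
```

View pics/t_obj.png

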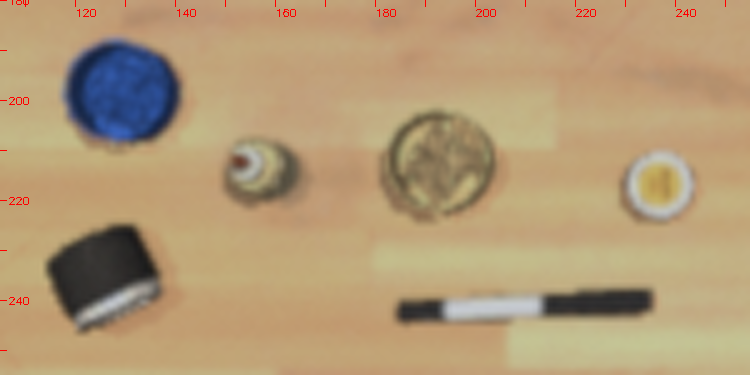

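View pics/t_row.png

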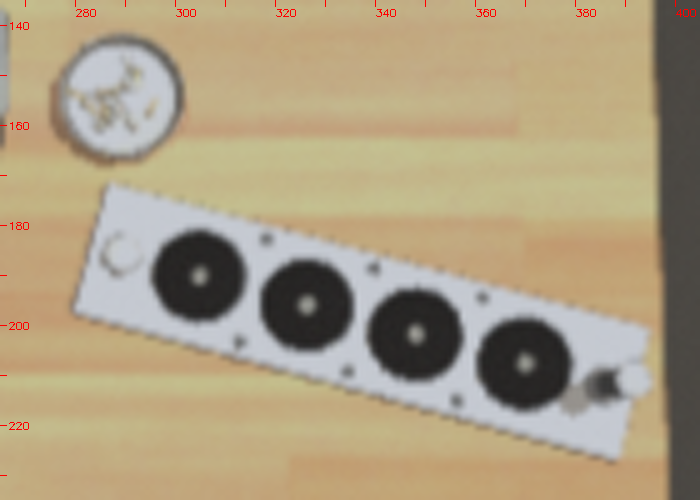

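View pics/s_obj.png

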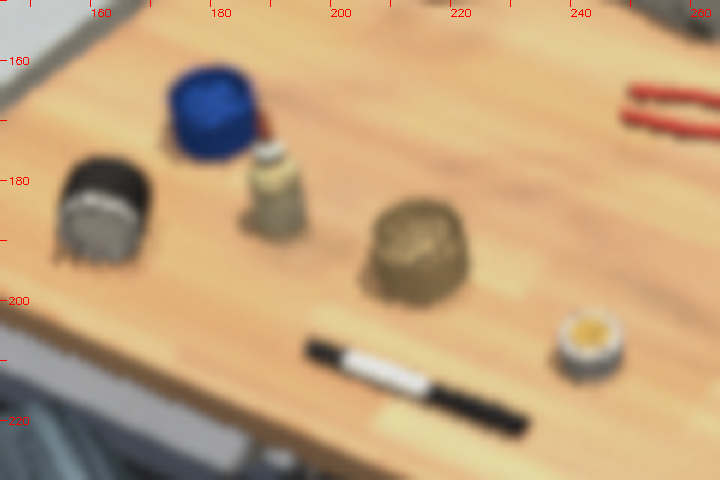

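View pics/s_row.png

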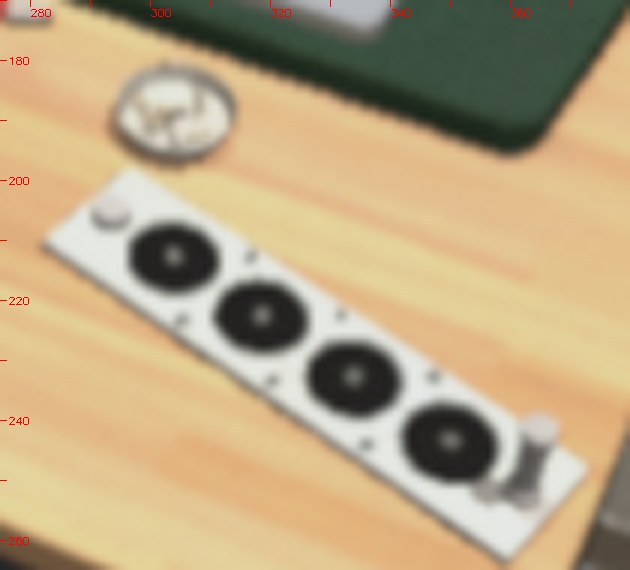

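Top view: brass cup (193,212) with blue look-alike (128,199), which is excluded by its colour. Bottle (155,213), lamp (125,235), tin with yellow disc (237,217). The tall post is at (391,211), beyond the right-hand pad (370,207); the low button is at (287,186). So the order from right to left is bottle, lamp, cup, tin.

```bash
cat > meas.py <<'E'
from h import *
t=arm.grab_frame("top"); s=arm.grab_frame("scene")
def blob(f,x0,y0,x1,y1,fn,amin=20):
    c=f["frame"][y0:y1,x0:x1].astype(int); m=fn(c).astype(np.uint8)
    n,l,st,ce=cv2.connectedComponentsWithStats(m)
    return [(ce[i]+[x0,y0],st[i,4]) for i in range(1,n) if st[i,4]>=amin]
dark=lambda c:c.max(2)<90
for nm,f,b in(("top",t,(290,175,385,220)),("scene",s,(290,200,358,255))):
    for ce,a in sorted(blob(f,*b,dark,60),key=lambda q:q[0][0]): print(nm,"pad",ce.round(1),a,onz(f,ce,.010).round(4))
E
python3 meas.py; python3 - <<'E'
from h import *
t=arm.grab_frame("top"); s=arm.grab_frame("scene")
p=lambda n,v:print(n,np.round(v,4))
p("cup top rim",onz(t,(191.7,212.3),.034)); p("cup sc",onz(s,(213.5,188.5),.034))
p("tin top",onz(t,(235.5,217),.022)); p("tin sc",onz(s,(242,205),.022))
p("bottle capbase tri",tri(t,(152,212.2),s,(188,175.5))[0])
p("bottle foot sc",onz(s,(190.5,187),0.0))
p("bottle tip tri",tri(t,(151.2,212.2),s,(187,170))[0])
for q in [(115,233),(130,225),(136.5,238),(121,246)]: p("lamp top corner",onz(t,q,.05))
for q in [(153.5,193),(167,193.5)]: p("lamp foot sc",onz(s,q,.0))
p("dish",onz(t,(287,155),.016))
p("post top",onz(t,(390,211),.06)); p("post top",onz(s,(363,241),.06))
p("top cam",ray(t,(0,0))[0]);p("sc cam",ray(s,(0,0))[0])
R=cv2.Rodrigues(arm.sense()["ee_rot"])[0];print(R.round(3))
E
```

```text
top pad [304.3 189.8] 241 [ 0.4923 -0.1953  0.01  ]
top pad [325.7 195.6] 243 [ 0.4769 -0.2507  0.01  ]
top pad [347.5 201.5] 249 [ 0.4617 -0.3067  0.01  ]
top pad [369.5 207.3] 252 [ 0.4466 -0.3628  0.01  ]
scene pad [303.5 212.5] 114 [ 0.4922 -0.1964  0.01  ]
scene pad [318.2 222.4] 118 [ 0.4767 -0.2523  0.01  ]
scene pad [333.4 232.7] 128 [ 0.4613 -0.3079  0.01  ]
scene pad [349.5 243.5] 140 [ 0.4458 -0.364   0.01  ]
cup top rim [0.4319 0.0945 0.034 ]
cup sc [0.4315 0.0943 0.034 ]
tin top [ 0.4205 -0.0165  0.022 ]
tin sc [ 0.4218 -0.0168  0.022 ]
bottle capbase tri [0.4312 0.1921 0.0488]
bottle foot sc [0.4272 0.1878 0.    ]
bottle tip tri [0.429  0.188  0.0774]
lamp top corner [0.3794 0.2822 0.05  ]
lamp top corner [0.3993 0.2456 0.05  ]
lamp top corner [0.367  0.2284 0.05  ]
lamp top corner [0.3472 0.2662 0.05  ]
lamp foot sc [0.3466 0.2828 0.    ]
lamp foot sc [ 0.366   0.2406 -0.    ]
dish [ 0.5832 -0.1502  0.016 ]
post top [ 0.4343 -0.3999  0.06  ]
post top [ 0.4337 -0.4002  0.06  ]
top cam [ 0.3732 -0.0747  1.1287]
sc cam [-0.2642 -0.4647  0.9542]
[[ 0.936 -0.     0.352]
 [-0.352 -0.     0.936]
 [-0.    -1.    -0.   ]]
```

```bash
cat > go.py <<'E'
# usage: go.py x y z [yaw_deg of tool z] : prints shift in tool mm and turn deg
import sys; from h import *
s=arm.sense(); R=cv2.Rodrigues(s["ee_rot"])[0]
T=np.array([float(v) for v in sys.argv[1:4]])
print("t",round(s["time_s"],2),"pos",s["position"].round(4),"F",s["wrist_force"].round(1),"w",round(float(s["gripper_width"]),3),"j",s["joint_pos"].round(2))
print("shift",(1000*R.T@(T-s["position"])).round(1))
if len(sys.argv)>4:
    a=np.radians(float(sys.argv[4])); z=np.array([np.cos(a),np.sin(a),0]); y=np.array([0,0,-1.]); G=np.c_[np.cross(y,z),y,z]
    print("turn",np.degrees(cv2.Rodrigues(R.T@G)[0].ravel()).round(1))
E
python3 go.py .421 -.0167 .15 -15.4
python3 -m crank '[400,80,-517,0,84.8,0,0.7,400,80,-517,0,84.8,0,0.7,400,80,-517,0,84.8,0,0.7,400,80,-517,0,84.8,0,0.7,400,80,-517,0,84.8,0,0.7,400,80,-517,0,84.8,0,0.7,400,80,-517,0,84.8,0,0.7,400,80,-517,0,84.8,0,0.7,400,80,-517,0,84.8,0,0.7,400,80,-517,0,84.8,0,0.7]' 40
python3 go.py .421 -.0167 .06 -15.4
```

```text
t 0.4 pos [0.2288 0.6083 0.2312] F [-0.8 -0.7 -0.1] w 1.002 j [ 1.04  0.25  1.56 -0.    1.34 -0.17]
shift [ 399.9   81.3 -517.3]
turn [ 0.  84.8  0. ]
time_s: 1.65
position: [0.4119, 0.0134, 0.1557]
ee_rot: [-1.068, 1.403, -1.406]
wrist_force: [1.0, 0.7, 0.0]
gripper_width: 0.699
t 1.65 pos [0.4119 0.0134 0.1557] F [1.  0.7 0. ] w 0.699 j [-0.24 -0.26  2.21  0.    1.2   0.02]
shift [26.6 95.7 16.6]
turn [-0.1 -0.  -0. ]
```

```bash
python3 -m crank '[0,0,0,0,0,0,0.7,0,0,0,0,0,0,0.7]'; python3 go.py .421 -.0167 .06 -15.4
```

```text
time_s: 1.9
position: [0.4113, 0.0156, 0.1554]
ee_rot: [-1.069, 1.405, -1.405]
wrist_force: [0.4, 0.4, 0.1]
gripper_width: 0.702
t 1.9 pos [0.4113 0.0156 0.1554] F [0.4 0.4 0.1] w 0.702 j [-0.24 -0.26  2.21  0.    1.2   0.03]
shift [28.6 95.3 18. ]
turn [ 0.  -0.1 -0. ]
```

```bash
python3 -m crank '[28.6,95,18,0,0,0,0.7,28.6,95,18,0,0,0,0.7,28.6,95,18,0,0,0,0.7,28.6,130,18,0,0,0,0.7,28.6,130,18,0,0,0,0.7]'; python3 -c "
from h import *
s=arm.grab_frame('scene');crop(s,195,150,295,230,6,'tin1.png')"; python3 go.py .421 -.0167 .002
```

```text
time_s: 2.52
position: [0.4202, -0.0153, 0.0253]
ee_rot: [-1.073, 1.405, -1.401]
wrist_force: [-0.1, -0.3, -0.0]
gripper_width: 0.7
t 2.58 pos [ 0.4214 -0.0158  0.0264] F [0.8 0.2 0.8] w 0.7 j [-0.31  0.02  2.24  0.    0.88 -0.04]
shift [ 0.9 24.4 -0.1]
```

View pics/tin1.png

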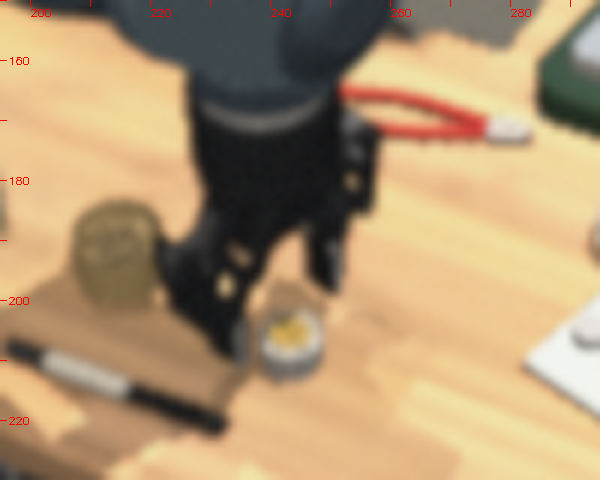

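```bash
python3 -c "
from h import *
s=arm.grab_frame('scene');t=arm.grab_frame('top');print(onz(s,(231,221),.005),onz(t,(234,239.5),.005))"
python3 -m crank '[1,0,0,0,0,0,0.53,1,0,0,0,0,0,0.53,1,12,0,0,0,0,0.53,1,24,0,0,0,0,0.53,1,24,0,0,0,0,0.53,1,24,0,0,0,0,0.1,1,24,0,0,0,0,0.1,1,24,0,0,0,0,0.1,1,24,0,0,0,0,0.1]' 40; python3 go.py .421 -.0167 .002
```

```text
[ 0.36185072 -0.01133479  0.005     ] [ 0.36291133 -0.01209847  0.005     ]
time_s: 3.8
position: [0.4209, -0.0178, 0.0015]
ee_rot: [-1.07, 1.404, -1.405]
wrist_force: [-0.3, 0.0, -1.0]
gripper_width: 0.387
t 3.8 pos [ 0.4209 -0.0178  0.0015] F [-0.3  0.  -1. ] w 0.387 j [-0.31  0.08  2.24  0.    0.82 -0.04]
shift [-1.1 -0.5 -0.2]
```

```bash
python3 go.py .435 -.17 .08; python3 go.py .4922 -.1958 .08;  python3 go.py .4922 -.1958 .0135
```

```text
t 3.8 pos [ 0.4209 -0.0178  0.0015] F [-0.3  0.  -1. ] w 0.387 j [-0.31  0.08  2.24  0.    0.82 -0.04]
shift [143.  -78.5  54. ]
t 3.8 pos [ 0.4209 -0.0178  0.0015] F [-0.3  0.  -1. ] w 0.387 j [-0.31  0.08  2.24  0.    0.82 -0.04]
shift [152.6 -78.5 116. ]
t 3.8 pos [ 0.4209 -0.0178  0.0015] F [-0.3  0.  -1. ] w 0.387 j [-0.31  0.08  2.24  0.    0.82 -0.04]
shift [152.6 -12.  116. ]
```

```bash
python3 -m crank '[0,-40,0,0,0,0,0.1,0,-78,0,0,0,0,0.1,50,-78,20,0,0,0,0.1,100,-78,38,0,0,0,0.1,143,-78,54,0,0,0,0.1,148,-78,85,0,0,0,0.1,152.5,-78,116,0,0,0,0.1,152.5,-78,116,0,0,0,0.1,152.5,-78,116,0,0,0,0.1]'; python3 go.py .4922 -.1958 .0135 -15.4;  python3 -c "
from h import *
s=arm.grab_frame('scene');crop(s,270,150,370,230,6,'tin2.png')"
```

```text
time_s: 4.92
position: [0.4914, -0.1951, 0.0789]
ee_rot: [-1.07, 1.406, -1.403]
wrist_force: [-0.3, -0.1, -0.0]
gripper_width: 0.384
t 4.92 pos [ 0.4914 -0.1951  0.0789] F [-0.3 -0.1 -0. ] w 0.384 j [-0.59  0.16  1.96 -0.    1.02 -0.32]
shift [ 0.5 65.4  1. ]
turn [ 0.1 -0.  -0. ]
```

View pics/tin2.png

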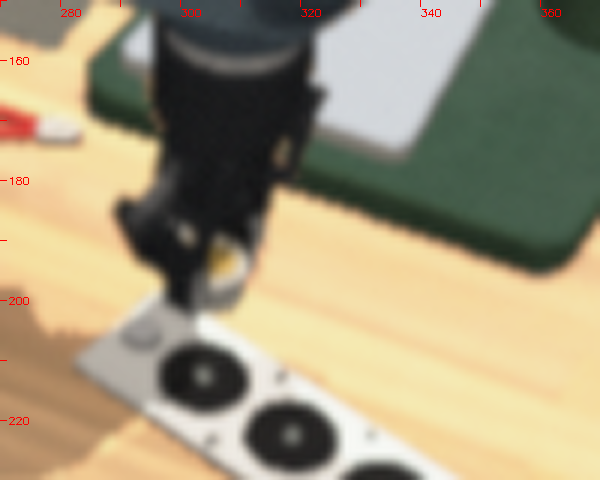

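```bash
python3 -m crank '[0.5,50,1,0,0,0,0.1,0.5,67,1,0,0,0,0.1,0.5,67,1,0,0,0,0.1,0.5,67,1,0,0,0,0.1,0.5,67,1,0,0,0,0.6,0.5,67,1,0,0,0,0.6,0.5,67,1,0,0,0,0.6,0.5,20,1,0,0,0,0.7,0.5,-30,1,0,0,0,0.7,0.5,-30,1,0,0,0,0.7]'; python3 go.py .4317 .0944 .1 -15.4;  python3 -c "
from h import *
s=arm.grab_frame('scene');crop(s,270,150,370,230,6,'tin3.png')"
```

```text
time_s: 6.22
position: [0.4959, -0.1983, 0.1142]
ee_rot: [-1.066, 1.396, -1.412]
wrist_force: [-0.2, -0.6, -0.3]
gripper_width: 0.699
t 6.22 pos [ 0.4959 -0.1983  0.1142] F [-0.2 -0.6 -0.3] w 0.699 j [-0.59  0.11  1.94  0.    1.08 -0.32]
shift [-265.2   12.1 -139.8]
turn [-0.5 -0.   0.2]
```

View pics/tin3.png

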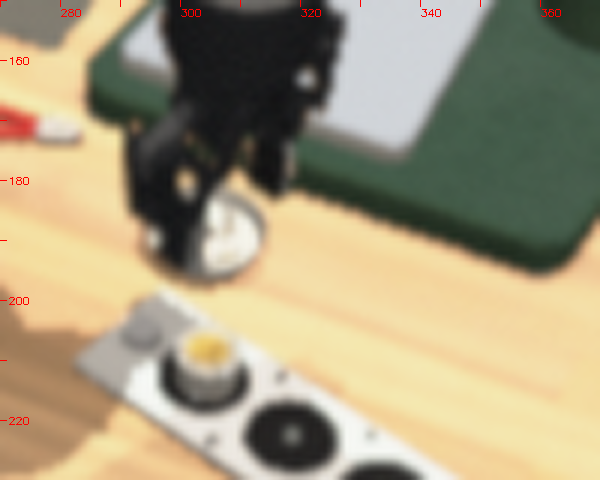

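```bash
python3 -m crank '[-10,0,-60,0,0,0,0.75,-40,0,-85,0,0,0,0.75,-100,12,-100,0,0,0,0.75,-160,12,-112,0,0,0,0.75,-220,12,-128,0,0,0,0.75,-265,12,-139.8,0,0,0,0.75,-265,12,-139.8,0,0,0,0.75,-265,12,-139.8,0,0,0,0.75,-265,12,-139.8,0,0,0,0.75]'; python3 go.py .4317 .0944 .003 -15.4;  python3 -c "
from h import *
s=arm.grab_frame('scene');crop(s,170,140,270,230,6,'cup1.png')
t=arm.grab_frame('top'); print('tin top',onz(t,(306.5,190),.032))
crop(t,265,135,405,235,5,'t2.png')"
```

```text
time_s: 7.4
position: [0.4285, 0.0952, 0.0968]
ee_rot: [-1.07, 1.407, -1.406]
wrist_force: [-1.0, -0.3, -0.7]
gripper_width: 0.751
t 7.4 pos [0.4285 0.0952 0.0968] F [-1.  -0.3 -0.7] w 0.751 j [-0.04 -0.09  2.18 -0.    1.05  0.23]
shift [-0.2 93.8  3.4]
turn [ 0.1 -0.1  0. ]
tin top [ 0.48932204 -0.19841127  0.032     ]
```

View pics/cup1.png

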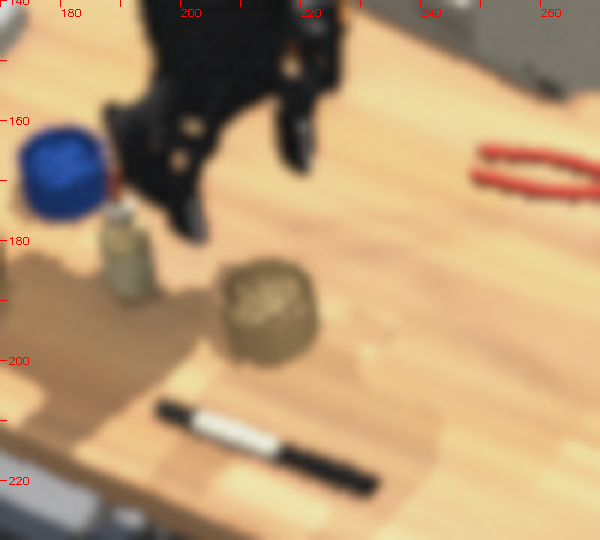

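View pics/t2.png

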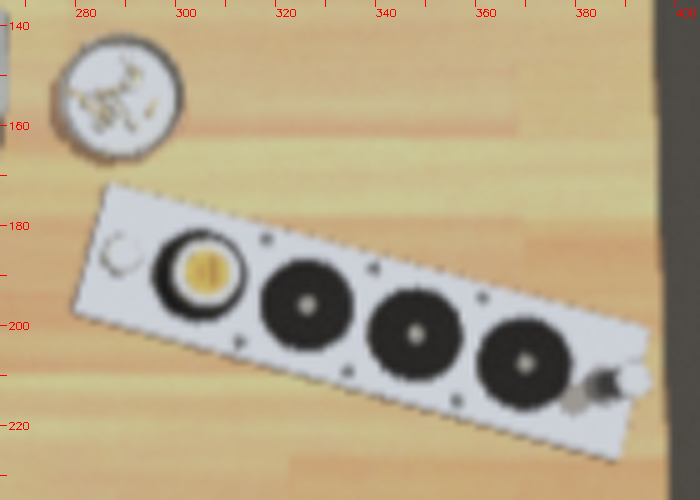

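```bash
python3 -m crank '[0,30,3,0,0,0,0.75,0,60,3,0,0,0,0.75,0,93.5,3,0,0,0,0.75,0,93.5,3,0,0,0,0.75,0,93.5,3,0,0,0,0.75,0,93.5,3,0,0,0,0.3,0,93.5,3,0,0,0,0.3,0,93.5,3,0,0,0,0.3,0,93.5,3,0,0,0,0.3]' 40; python3 go.py .4317 .0944 .003 -15.4
```

```text
time_s: 8.62
position: [0.4335, 0.0951, 0.0059]
ee_rot: [-1.067, 1.401, -1.406]
wrist_force: [-1.4, -1.3, 7.2]
gripper_width: 0.584
t 8.62 pos [0.4335 0.0951 0.0059] F [-1.4 -1.3  7.2] w 0.584 j [-0.04  0.12  2.18 -0.    0.83  0.23]
shift [ 1.2  2.9 -1.6]
turn [-0.2 -0.  -0. ]
```

```bash
python3 -m crank '[0,0,0,0,0,0,0.3,0,-20,0,0,0,0,0.3,0,-45,0,0,0,0,0.3,0,-75,0,0,0,0,0.3,0,-75,0,0,0,0,0.3]';  python3 go.py .4768 -.2515 .1 -15.4;python3 -c "
from h import *
s=arm.grab_frame('scene');crop(s,170,140,270,230,6,'cup2.png')"
```

```text
time_s: 9.25
position: [0.4338, 0.0954, 0.0817]
ee_rot: [-1.064, 1.399, -1.407]
wrist_force: [0.1, -0.4, -1.1]
gripper_width: 0.584
t 9.25 pos [0.4338 0.0954 0.0817] F [ 0.1 -0.4 -1.1] w 0.584 j [-0.04 -0.05  2.18  0.    1.01  0.23]
shift [323.  -18.  133.7]
turn [-0.4 -0.  -0.1]
```

View pics/cup2.png

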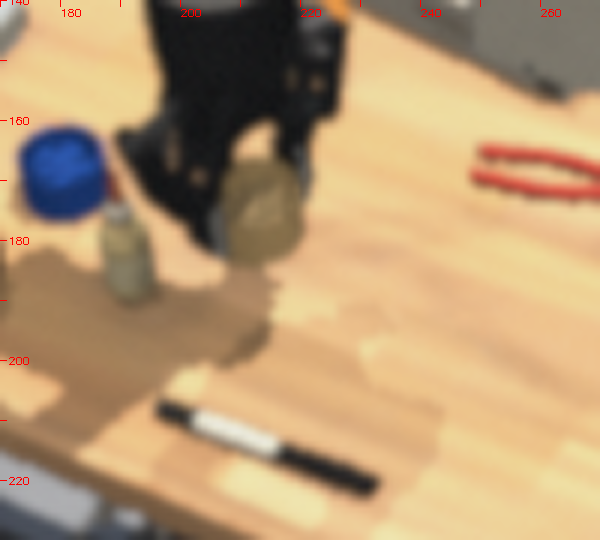

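```bash
python3 -c "
from h import *
s=arm.grab_frame('scene');crop(s,185,150,235,195,14,'cup3.png')
t=arm.grab_frame('top');crop(t,165,180,235,240,10,'cup3t.png')"
```

```text
(no output)
```

View pics/cup3.png

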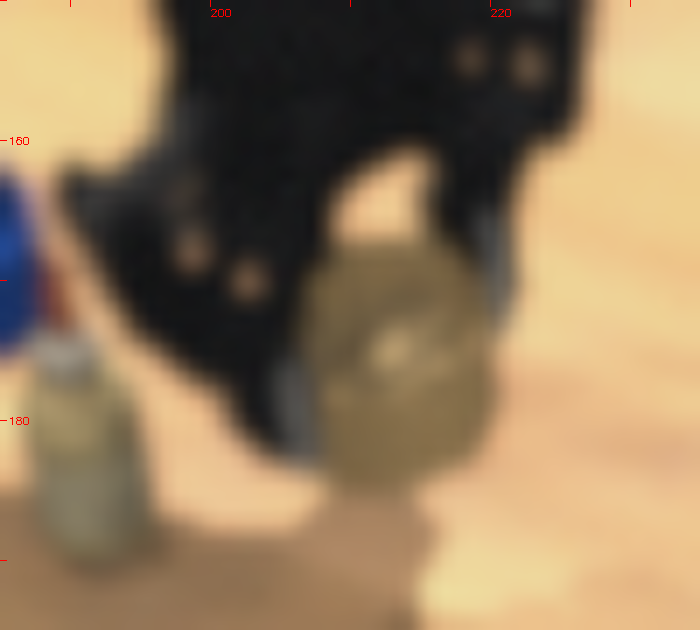

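View pics/cup3t.png

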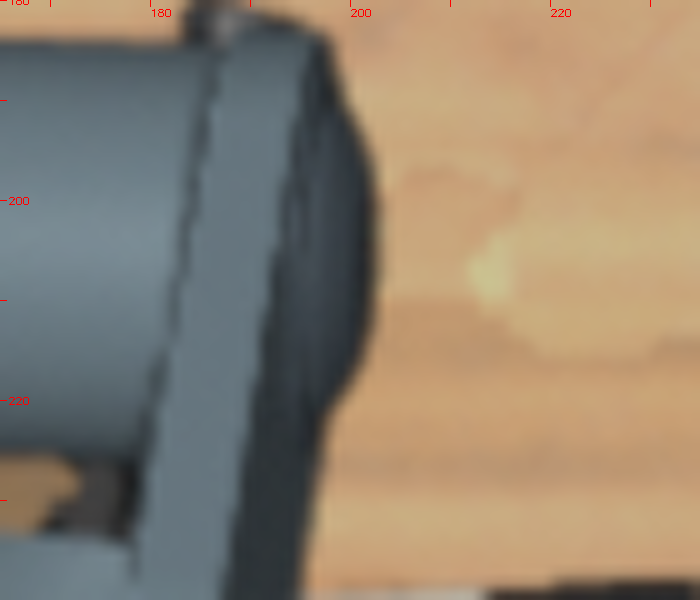

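```bash
python3 -c "
from h import *
s=arm.grab_frame('scene');p=arm.sense()['position']
K=12;x0,y0=185,150
c=cv2.resize(s['frame'][y0:y0+48,x0:x0+56,::-1],None,fx=K,fy=K,interpolation=cv2.INTER_CUBIC)
c=np.clip(c.astype(float)*1.6,0,255).astype(np.uint8)
a=np.linspace(0,2*np.pi,60)
for h in (0,.034):
  P=np.c_[.4325+.026*np.cos(a),.095+.026*np.sin(a),np.full(60,p[2]-.0045+h)]
  q=((proj(s,P)+.5-[x0,y0])*K).astype(int); cv2.polylines(c,[q.reshape(-1,1,2)],True,(0,0,255) if h else (0,255,0),1)
cv2.imwrite('pics/cup4.png',c)"
```

```text
(no output)
```

View pics/cup4.png

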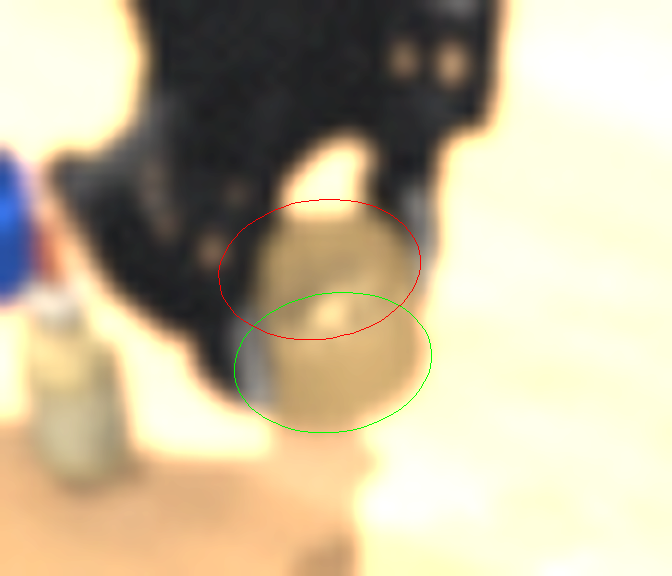

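```bash
python3 -m crank '[55,-18,15,0,0,0,0.3,110,-18,30,0,0,0,0.3,165,-18,45,0,0,0,0.3,215,-18,60,0,0,0,0.3,255,-18,80,0,0,0,0.3,290,-18,105,0,0,0,0.3,323,-18,133.5,0,0,0,0.3,323,-18,133.5,0,0,0,0.3,323,-18,133.5,0,0,0,0.3,323,-18,133.5,0,0,0,0.3]';  python3 go.py .4768 -.2515 .015 -15.4;python3 -c "
from h import *
s=arm.grab_frame('scene');crop(s,275,160,375,250,7,'cup5.png')"
```

```text
time_s: 10.7
position: [0.4737, -0.2501, 0.0961]
ee_rot: [-1.071, 1.406, -1.402]
wrist_force: [0.2, -1.3, -0.9]
gripper_width: 0.584
t 10.7 pos [ 0.4737 -0.2501  0.0961] F [ 0.2 -1.3 -0.9] w 0.584 j [-0.7   0.15  1.94  0.    1.06 -0.43]
shift [ 0.6 81.1  3.5]
turn [ 0.1  0.  -0. ]
```

View pics/cup5.png

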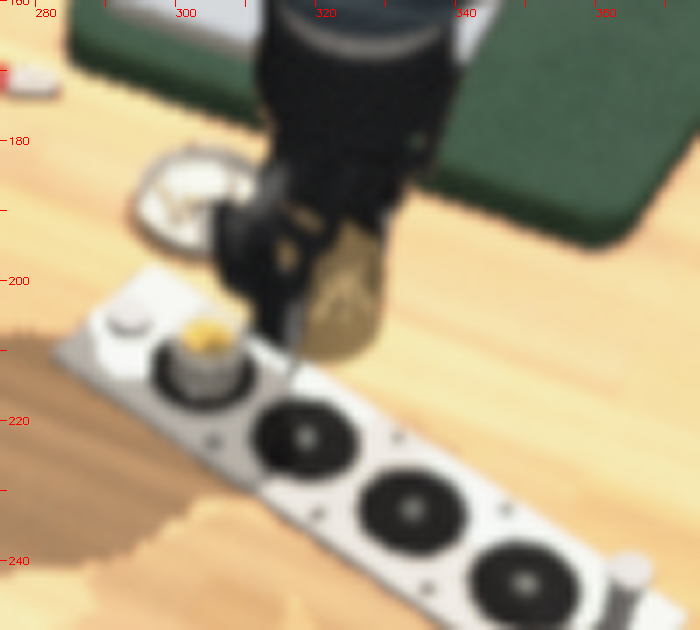

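```bash
for i in 1 2; do python3 -m crank '[0,0,0,0,0,0,0.3]' | grep pos; done; python3 go.py .4768 -.2515 .015 -15.4;python3 -c "
from h import *
for i in range(3):
  arm.grab_frame('top');print(arm.sense()['position'])"
```

```text
position: [0.4743, -0.2507, 0.0968]
position: [0.4744, -0.2511, 0.097]
t 11.0 pos [ 0.4744 -0.2511  0.097 ] F [ 0.4 -0.3 -0.4] w 0.588 j [-0.7   0.15  1.94 -0.    1.06 -0.43]
shift [-0.3 82.   2.4]
turn [-0.  0.  0.]
[ 0.47446522 -0.25124315  0.09703139]
[ 0.47445863 -0.25129968  0.09699452]
[ 0.47447414 -0.25140785  0.09702137]
```

```bash
python3 -m crank '[0,50,2.4,0,0,0,0.3,0,70,2.4,0,0,0,0.3,0,80,2.4,0,0,0,0.3,0,82,2.4,0,0,0,0.3,0,83,2.4,0,0,0,0.3,0,83,2.4,0,0,0,0.3,0,83,2.4,0,0,0,0.3]';  python3 go.py .4768 -.2515 .015 -15.4;python3 -c "
from h import *
s=arm.grab_frame('scene');crop(s,275,160,375,250,7,'cup6.png')"
```

```text
time_s: 12.02
position: [0.4767, -0.252, 0.0157]
ee_rot: [-1.071, 1.406, -1.403]
wrist_force: [-6.0, 4.5, 11.1]
gripper_width: 0.591
t 12.03 pos [ 0.4767 -0.252   0.0157] F [-6.   4.5 11.1] w 0.591 j [-0.7   0.3   1.94 -0.    0.9  -0.43]
shift [-0.6  0.7 -0. ]
turn [ 0.1  0.  -0. ]
```

View pics/cup6.png

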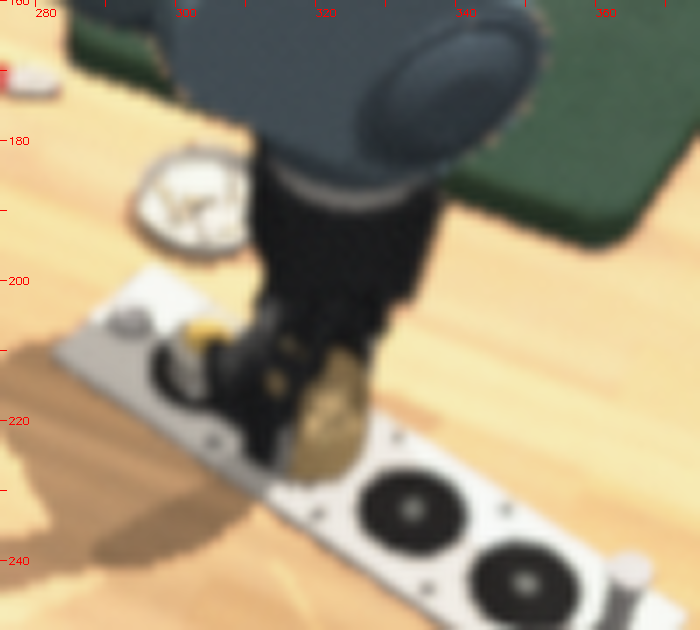

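```bash
python3 -m crank '[0,0,0,0,0,0,0.75,0,0,0,0,0,0,0.75,0,0,0,0,0,0,0.75,0,-30,0,0,0,0,0.75,0,-60,0,0,0,0,0.75,0,-95,0,0,0,0,0.75,0,-95,0,0,0,0,0.75,0,-95,-40,0,0,0,0.75,0,-95,-60,0,0,0,0.75,0,-95,-60,0,0,0,0.75]';  python3 go.py .373 .2556 .12 -63;python3 -c "
from h import *
s=arm.grab_frame('scene');crop(s,275,160,375,250,7,'cup7.png')"
```

```text
time_s: 13.32
position: [0.4176, -0.2353, 0.1075]
ee_rot: [-1.07, 1.407, -1.403]
wrist_force: [0.2, 0.0, 0.1]
gripper_width: 0.754
t 13.32 pos [ 0.4176 -0.2353  0.1075] F [0.2 0.  0.1] w 0.754 j [-0.75 -0.    2.07  0.    1.07 -0.48]
shift [-461.2  -11.6 -173.8]
turn [ 0.1 47.5 -0. ]
```

View pics/cup7.png

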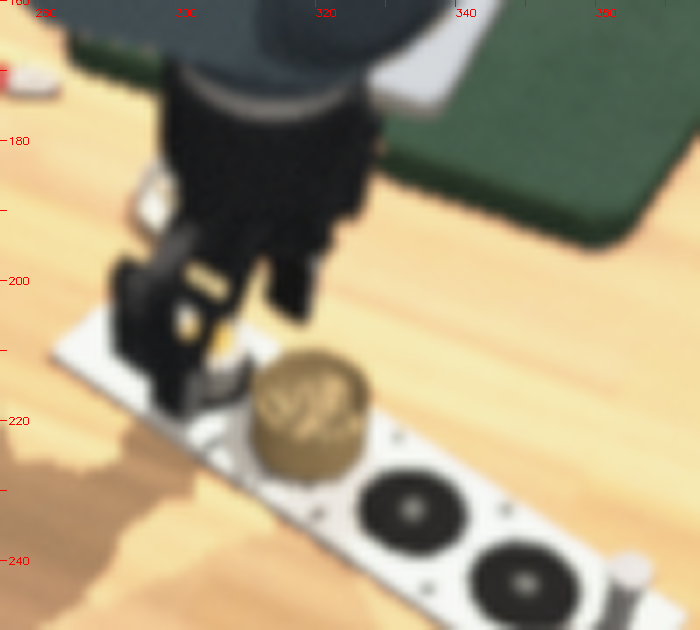

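```bash
python3 -m crank '[-55,-12,-20,0,5,0,0.8,-110,-12,-41,0,11,0,0.8,-165,-12,-62,0,17,0,0.8,-220,-12,-83,0,23,0,0.8,-275,-12,-104,0,29,0,0.8,-330,-12,-125,0,35,0,0.8,-385,-12,-145,0,41,0,0.8,-430,-12,-162,0,47.5,0,0.8,-461,-12,-174,0,47.5,0,0.8,-461,-12,-174,0,47.5,0,0.8]'; python3 -m crank '[0,0,0,0,0,0,0.8,0,0,0,0,0,0,0.8,0,0,0,0,0,0,0.8]'; python3 go.py .373 .2556 .06 -63;python3 -c "
from h import *
s=arm.grab_frame('scene');crop(s,130,140,230,230,7,'l1.png');t=arm.grab_frame('top');crop(t,100,180,220,260,6,'l1t.png')
crop(t,265,135,405,235,5,'t3.png')"
```

```text
time_s: 14.62
position: [0.3739, 0.2566, 0.1208]
ee_rot: [-0.475, 1.956, -1.955]
wrist_force: [0.4, 0.5, 0.0]
gripper_width: 0.802
time_s: 15.0
position: [0.374, 0.2539, 0.1209]
ee_rot: [-0.47, 1.959, -1.959]
wrist_force: [0.8, 0.2, 0.5]
gripper_width: 0.798
t 15.0 pos [0.374  0.2539 0.1209] F [0.8 0.2 0.5] w 0.798 j [ 0.34 -0.09  2.13 -0.    1.1   1.44]
shift [ 0.1 60.9 -2. ]
turn [-0.  0. -0.]
```

View pics/l1.png

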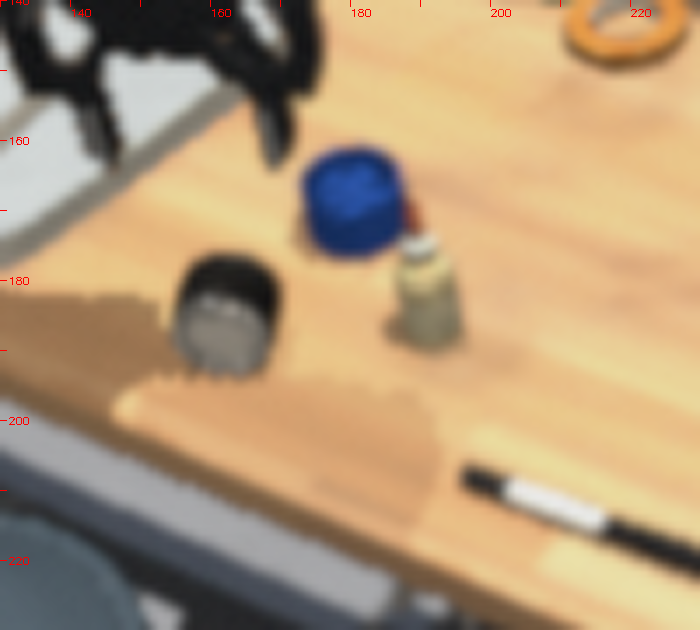

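View pics/t3.png

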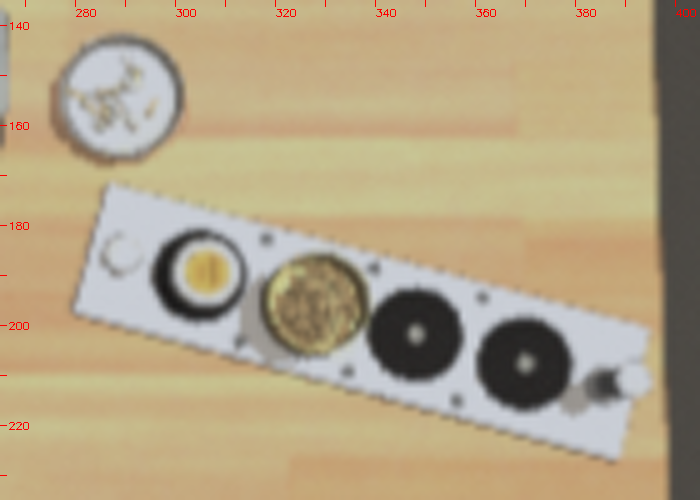

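```bash
python3 -c "
from h import *
s=arm.grab_frame('scene')
c=np.array([.373,.2556,0]);X=np.array([.89,.457,0]);Y=np.array([-.457,.89,0])
K=12;x0,y0=140,165
im=cv2.resize(s['frame'][y0:y0+40,x0:x0+45,::-1],None,fx=K,fy=K,interpolation=cv2.INTER_CUBIC)
for h in (0,.05):
  P=[c+X*.02*a+Y*.024*b+[0,0,h] for a,b in((1,1),(1,-1),(-1,-1),(-1,1))]
  q=((proj(s,np.array(P))+.5-[x0,y0])*K).astype(int);cv2.polylines(im,[q.reshape(-1,1,2)],True,(0,0,255) if h else (0,255,0),1)
cv2.imwrite('pics/l2.png',im)"
```

```text
(no output)
```

View pics/l2.png

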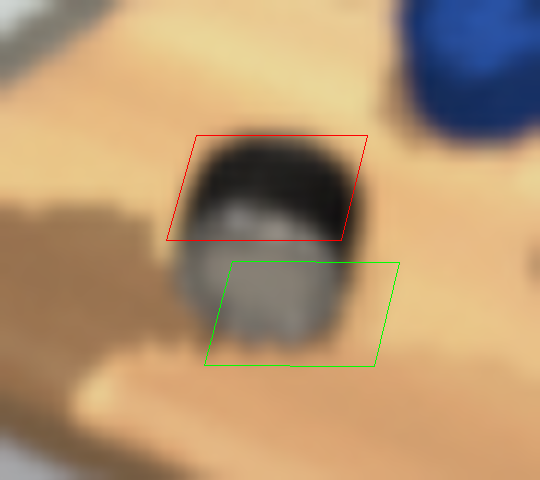

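View pics/l1t.png

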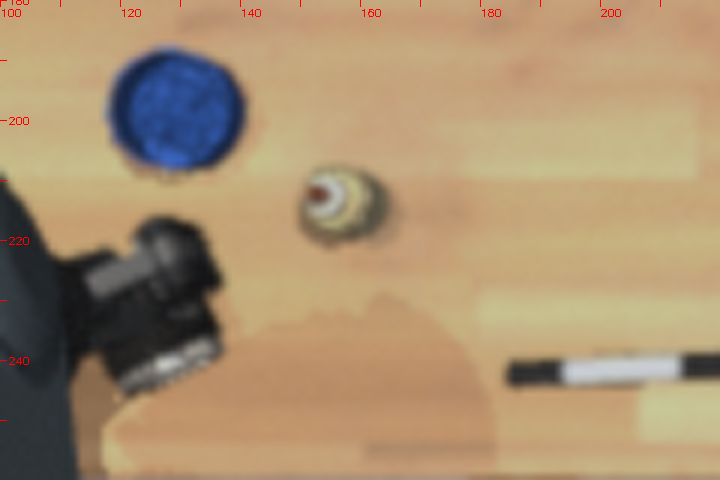

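```bash
python3 go.py .3715 .2595 .003 -63;  python3 -m crank '[0,20,-5.5,0,0,0,0.8,0,40,-5.5,0,0,0,0.8,0,70,-5.5,0,0,0,0.8,0,70,-5.5,0,0,0,0.8,0,70,-5.5,0,0,0,0.8]'; python3 go.py .3715 .2595 .003 -63;python3 -c "
from h import *
s=arm.grab_frame('scene');crop(s,130,140,210,210,8,'l3.png')"
```

```text
t 15.15 pos [0.3739 0.2541 0.1209] F [0.3 0.2 0.1] w 0.799 j [ 0.35 -0.09  2.13 -0.    1.1   1.44]
shift [ -0.3 117.9  -5.9]
turn [-0.  0. -0.]
time_s: 15.78
position: [0.3718, 0.2596, 0.0518]
ee_rot: [-0.47, 1.958, -1.957]
wrist_force: [0.4, 0.9, -0.3]
gripper_width: 0.802
t 15.78 pos [0.3718 0.2596 0.0518] F [ 0.4  0.9 -0.3] w 0.802 j [ 0.36  0.04  2.16 -0.    0.94  1.46]
shift [ 0.4 48.8 -0.1]
turn [-0.   0.1 -0.1]
```

View pics/l3.png

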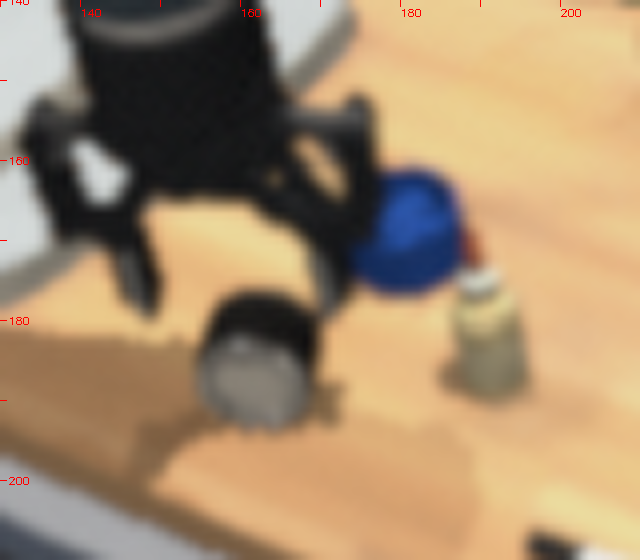

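```bash
python3 -m crank '[0.3,25,0,0,0,0,0.8,0.3,48.5,0,0,0,0,0.8,0.3,48.5,0,0,0,0,0.8,0.3,48.5,0,0,0,0,0.8,0.3,48.5,0,0,0,0,0.3,0.3,48.5,0,0,0,0,0.3,0.3,48.5,0,0,0,0,0.3,0.3,48.5,0,0,0,0,0.3,0.3,48.5,0,0,0,0,0.3]' 40; python3 go.py .3715 .2595 .003 -63
python3 -m crank '[0,-20,0,0,0,0,0.3,0,-45,0,0,0,0,0.3,0,-75,0,0,0,0,0.3,0,-100,0,0,0,0,0.3,0,-100,0,0,0,0,0.3,0,-100,0,0,0,0,0.3,0,-100,0,0,0,0,0.3]'; python3 go.py .4615 -.3073 .12 -15.4;python3 -c "
from h import *
s=arm.grab_frame('scene');crop(s,120,120,200,190,8,'l4.png')"
```

```text
time_s: 16.95
position: [0.372, 0.2598, 0.0037]
ee_rot: [-0.469, 1.957, -1.957]
wrist_force: [-1.3, -0.6, 6.9]
gripper_width: 0.524
t 16.95 pos [0.372  0.2598 0.0037] F [-1.3 -0.6  6.9] w 0.524 j [0.36 0.15 2.16 0.   0.83 1.46]
shift [0.6 0.7 0. ]
turn [-0.   0.1 -0.1]
time_s: 17.82
position: [0.3699, 0.2589, 0.1009]
ee_rot: [-0.475, 1.959, -1.959]
wrist_force: [-0.5, 0.3, -1.6]
gripper_width: 0.533
t 17.82 pos [0.3699 0.2589 0.1009] F [-0.5  0.3 -1.6] w 0.533 j [ 0.36 -0.06  2.14 -0.    1.06  1.46]
shift [176.3 -18.7 545.8]
turn [  0.1 -47.5   0.1]
```

View pics/l4.png

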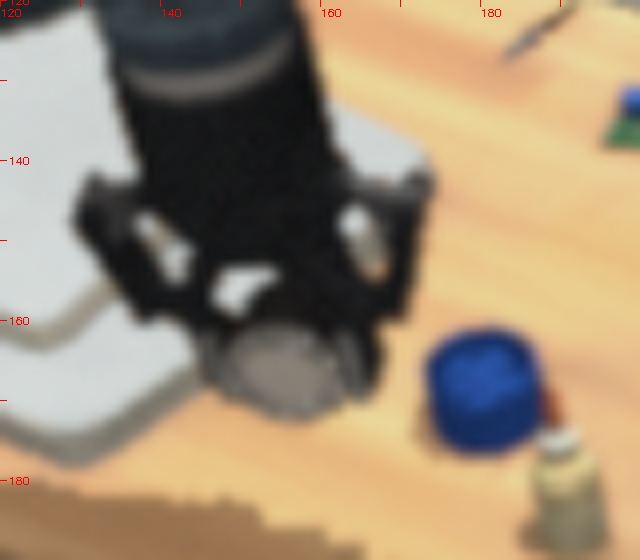

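```bash
python3 -m crank '[4,-19,12,0,0,0,0.3,18,-19,55,0,-5,0,0.3,35,-19,110,0,-10,0,0.3,53,-19,165,0,-15,0,0.3,71,-19,220,0,-20,0,0.3,89,-19,275,0,-26,0,0.3,107,-19,330,0,-32,0,0.3,124,-19,385,0,-38,0,0.3,142,-19,440,0,-44,0,0.3,158,-19,490,0,-47.5,0,0.3]'; python3 -m crank '[0,0,0,0,0,0,0.3,0,0,0,0,0,0,0.3,0,0,0,0,0,0,0.3]'; python3 go.py .4615 -.3073 .1 -15.4
```

```text
time_s: 19.12
position: [0.453, -0.2509, 0.1205]
ee_rot: [-1.071, 1.405, -1.403]
wrist_force: [1.4, 0.6, -1.7]
gripper_width: 0.532
time_s: 19.5
position: [0.453, -0.2475, 0.1207]
ee_rot: [-1.071, 1.405, -1.402]
wrist_force: [0.5, -0.3, -2.1]
gripper_width: 0.533
t 19.5 pos [ 0.453  -0.2475  0.1207] F [ 0.5 -0.3 -2.1] w 0.533 j [-0.72  0.07  1.98  0.    1.1  -0.45]
shift [55.4 20.6 24.1]
turn [ 0.1  0.1 -0. ]
```

```bash
python3 -m crank '[28,10,12,0,0,0,0.3,55.4,20,24,0,0,0,0.3,55.4,20,24,0,0,0,0.3,55.4,20,24,0,0,0,0.3,55.4,20,24,0,0,0,0.3]'; python3 go.py .4615 -.3073 .013 -15.4;python3 -c "
from h import *
s=arm.grab_frame('scene');crop(s,290,170,380,260,7,'l5.png')"
```

```text
time_s: 20.12
position: [0.4619, -0.3076, 0.1016]
ee_rot: [-1.07, 1.404, -1.404]
wrist_force: [-0.0, -1.0, -0.9]
gripper_width: 0.536
t 20.12 pos [ 0.4619 -0.3076  0.1016] F [-0.  -1.  -0.9] w 0.536 j [-0.79  0.18  1.89  0.    1.07 -0.52]
shift [-0.2 88.6 -0.4]
turn [-0.   0.1 -0. ]
```

View pics/l5.png

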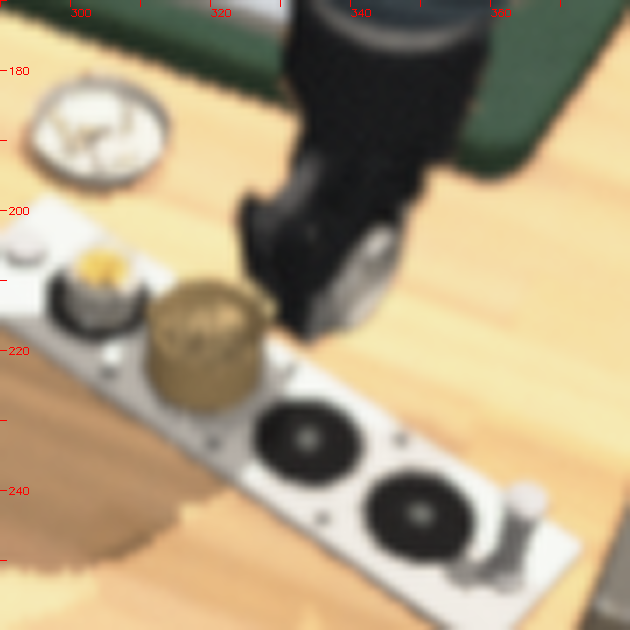

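```bash
python3 -m crank '[0,45,0,0,0,0,0.3,0,75,0,0,0,0,0.3,0,85,0,0,0,0,0.3,0,88,0,0,0,0,0.3,0,89,0,0,0,0,0.3,0,89,0,0,0,0,0.3,0,89,0,0,0,0,0.3]'; python3 go.py .4615 -.3073 .013 -15.4;python3 -c "
from h import *
s=arm.grab_frame('scene');crop(s,290,170,380,260,7,'l6.png')"
```

```text
time_s: 21.05
position: [0.4626, -0.3094, 0.0138]
ee_rot: [-1.069, 1.402, -1.407]
wrist_force: [-0.8, 1.0, 5.8]
gripper_width: 0.529
t 21.05 pos [ 0.4626 -0.3094  0.0138] F [-0.8  1.   5.8] w 0.529 j [-0.79  0.33  1.9   0.    0.91 -0.52]
shift [-1.8  0.8 -1.7]
turn [-0.1 -0.   0.1]
```

View pics/l6.png

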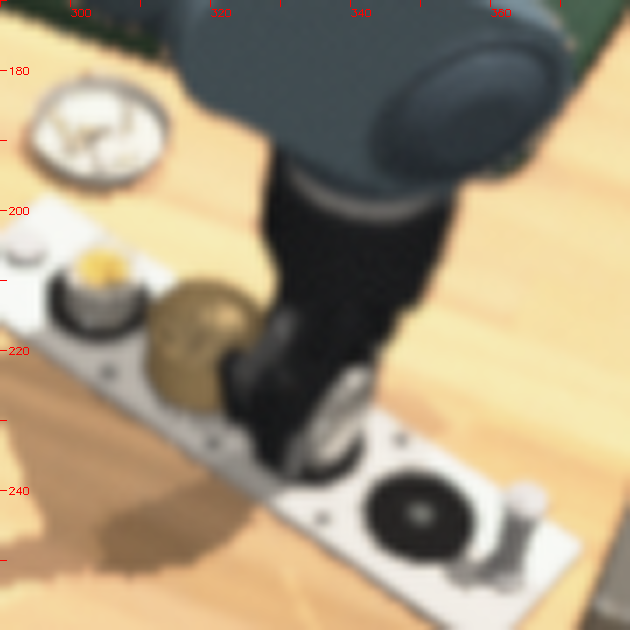

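```bash
python3 -m crank '[0,0,0,0,0,0,0.73,0,0,0,0,0,0,0.73,0,0,0,0,0,0,0.73,0,-30,0,0,0,0,0.73,0,-60,0,0,0,0,0.73,0,-105,0,0,0,0,0.73,0,-105,0,0,0,0,0.73,0,-105,-40,0,0,0,0.73,0,-105,-60,0,0,0,0.73,0,-105,-60,0,0,0,0.73]';  python3 go.py .429 .189 .15 -15.4;python3 -c "
from h import *
s=arm.grab_frame('scene');crop(s,290,170,380,260,7,'l7.png')"
```

```text
time_s: 22.35
position: [0.4027, -0.2919, 0.1161]
ee_rot: [-1.069, 1.407, -1.403]
wrist_force: [-0.2, 0.4, -0.5]
gripper_width: 0.728
t 22.35 pos [ 0.4027 -0.2919  0.1161] F [-0.2  0.4 -0.5] w 0.728 j [-0.86  0.03  2.03  0.    1.09 -0.59]
shift [-470.5  -33.1 -103. ]
turn [ 0.1 -0.1 -0.1]
```

View pics/l7.png

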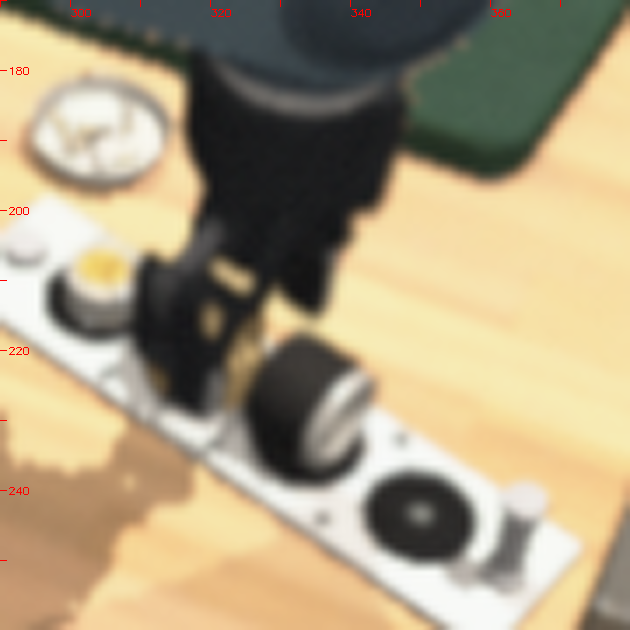

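```bash
python3 -m crank '[-50,-15,-20,0,0,0,0.6,-100,-33,-30,0,0,0,0.6,-150,-33,-40,0,0,0,0.6,-200,-33,-50,0,0,0,0.6,-250,-33,-60,0,0,0,0.6,-300,-33,-70,0,0,0,0.6,-350,-33,-80,0,0,0,0.6,-400,-33,-90,0,0,0,0.6,-440,-33,-97,0,0,0,0.6,-470,-33,-103,0,0,0,0.6]'; python3 -m crank '[0,0,0,0,0,0,0.6,0,0,0,0,0,0,0.6,0,0,0,0,0,0,0.6]'; python3 go.py .429 .189 .016 -15.4;python3 -c "
from h import *
s=arm.grab_frame('scene');crop(s,150,130,220,200,9,'b1.png');t=arm.grab_frame('top')
crop(t,265,135,405,235,5,'t4.png'); print(proj(s,np.array([[.429,.189,0],[.429,.189,.025],[.429,.189,.05]])))"
```

```text
time_s: 23.65
position: [0.4301, 0.19, 0.1503]
ee_rot: [-1.07, 1.403, -1.403]
wrist_force: [0.4, -0.1, -0.1]
gripper_width: 0.605
time_s: 24.02
position: [0.4298, 0.187, 0.1503]
ee_rot: [-1.069, 1.405, -1.406]
wrist_force: [-0.4, 0.1, -0.6]
gripper_width: 0.597
t 24.02 pos [0.4298 0.187  0.1503] F [-0.4  0.1 -0.6] w 0.597 j [ 0.17 -0.1   2.08 -0.    1.16  0.44]
shift [ -1.7 134.3  -1.3]
turn [ 0.  -0.1  0. ]
[[190.53450568 186.53347979]
 [189.47322248 181.31952404]
 [188.38551248 175.96112097]]
```

View pics/b1.png

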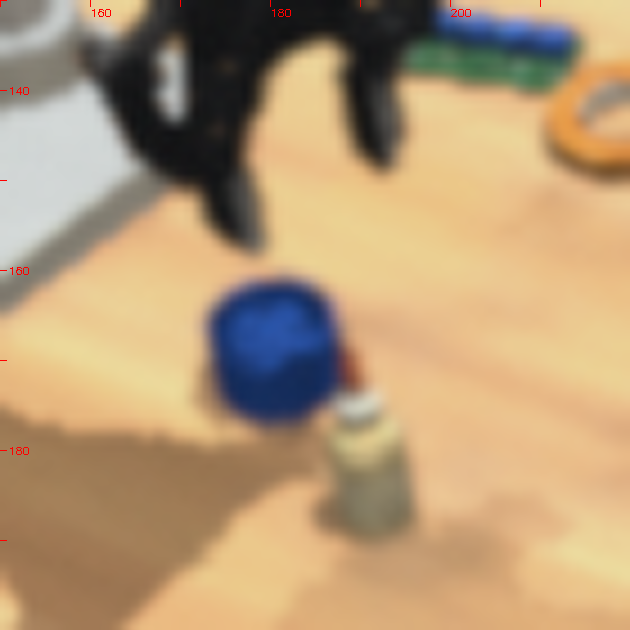

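View pics/t4.png

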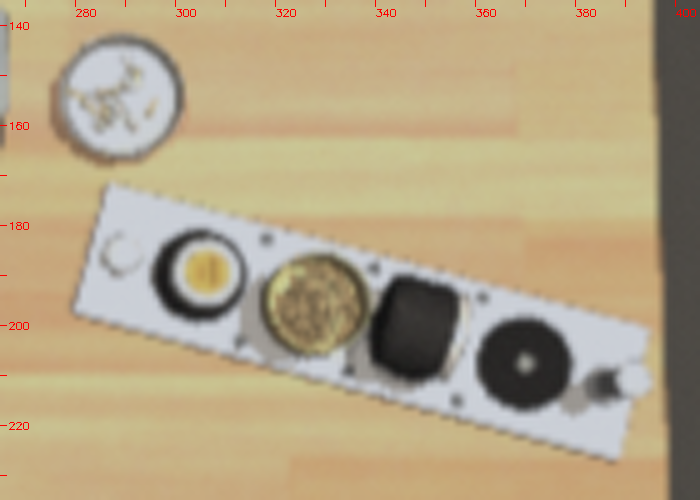

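```bash
python3 -m crank '[-1,40,-1.5,0,0,0,0.6,-1,80,-1.5,0,0,0,0.6,-1,110,-1.5,0,0,0,0.6,-1,125,-1.5,0,0,0,0.6,-1,133,-1.5,0,0,0,0.6,-1,133,-1.5,0,0,0,0.6,-1,133,-1.5,0,0,0,0.6]'; python3 go.py .429 .1885 .016 -15.4;python3 -c "
from h import *
s=arm.grab_frame('scene');crop(s,150,130,220,200,9,'b2.png');t=arm.grab_frame('top')
print(onz(t,(347.8,200.2),.055),onz(t,(327.8,195.2),.044),onz(t,(305.4,189.6),.032))"
```

```text
time_s: 25.0
position: [0.4293, 0.1892, 0.0184]
ee_rot: [-1.068, 1.403, -1.405]
wrist_force: [-0.5, -0.5, 0.0]
gripper_width: 0.6
t 25.0 pos [0.4293 0.1892 0.0184] F [-0.5 -0.5  0. ] w 0.6 j [0.17 0.15 2.12 0.   0.87 0.44]
shift [ 0.8  2.4 -0.1]
turn [-0.1 -0.  -0.1]
[ 0.4613563  -0.29817186  0.055     ] [ 0.47487098 -0.25053148  0.044     ] [ 0.49035022 -0.19561511  0.032     ]
```

View pics/b2.png

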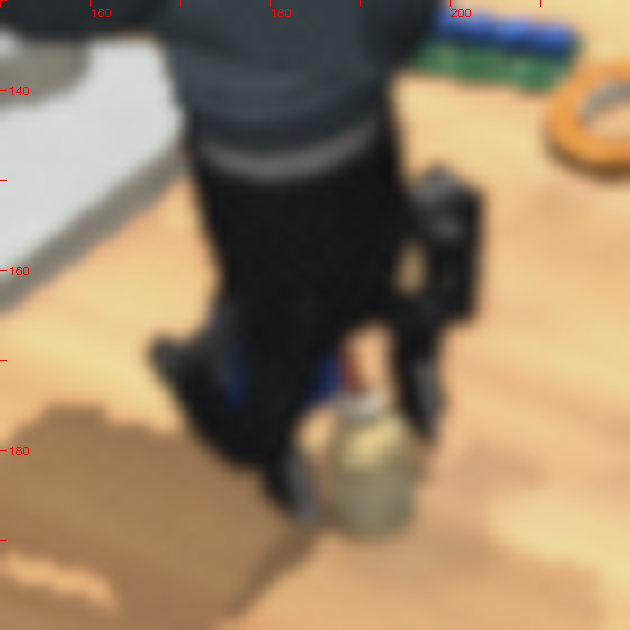

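```bash
python3 -c "
from h import *
s=arm.grab_frame('scene');t=arm.grab_frame('top')
U=np.array([-.266,-.964,0]);N=np.array([.964,-.266,0])
ims=[]
for f,x0,y0 in((t,320,175),(s,310,205)):
  K=10
  im=cv2.resize(f['frame'][y0:y0+50,x0:x0+40,::-1],None,fx=K,fy=K,interpolation=cv2.INTER_CUBIC)
  for d,col in((0,(0,0,255)),(-.008,(0,255,0))):
   c=np.array([.4615,-.3073,0])+U*d
   for h in (.01,.06):
    P=[c+U*.02*a+N*.0235*b+[0,0,h] for a,b in((1,1),(1,-1),(-1,-1),(-1,1))]
    q=((proj(f,np.array(P))+.5-[x0,y0])*K).astype(int);cv2.polylines(im,[q.reshape(-1,1,2)],True,col,1)
  ims.append(im)
cv2.imwrite('pics/l8.png',np.hstack(ims))"
```

```text
(no output)
```

View pics/l8.png

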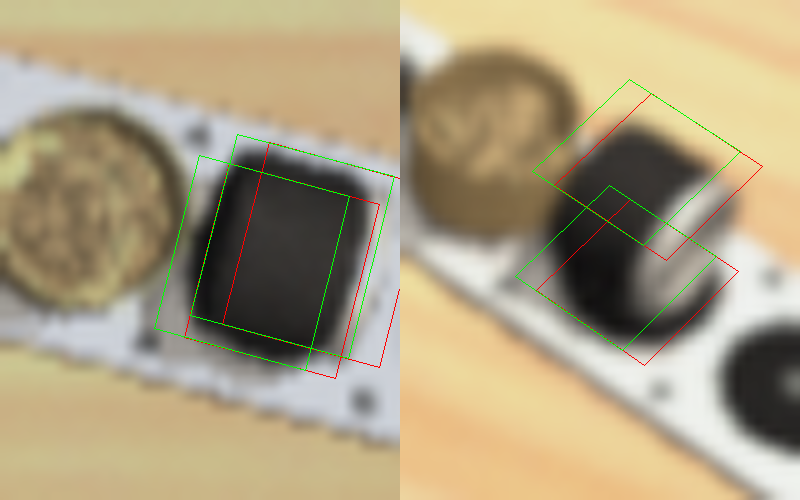

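```bash
python3 -m crank '[0.5,2,0,0,0,0,0.6,0.5,2,0,0,0,0,0.1,0.5,2,0,0,0,0,0.1,0.5,2,0,0,0,0,0.1,0.5,2,0,0,0,0,0.1,0.5,2,0,0,0,0,0.1,0.5,2,0,0,0,0,0.1]' 40; python3 go.py .429 .1885 .016 -15.4; python3 -m crank '[0,-20,0,0,0,0,0.1,0,-45,0,0,0,0,0.1,0,-75,0,0,0,0,0.1,0,-105,0,0,0,0,0.1,0,-105,0,0,0,0,0.1,0,-105,0,0,0,0,0.1,0,-105,0,0,0,0,0.1]';python3 go.py .4462 -.3634 .125 -15.4;python3 -c "
from h import *
s=arm.grab_frame('scene');crop(s,150,110,220,180,9,'b3.png')"
```

```text
time_s: 26.08
position: [0.4284, 0.1886, 0.0155]
ee_rot: [-1.069, 1.404, -1.405]
wrist_force: [-0.2, 0.4, 2.6]
gripper_width: 0.324
t 26.07 pos [0.4284 0.1886 0.0155] F [-0.2  0.4  2.6] w 0.324 j [ 0.17  0.15  2.12 -0.    0.87  0.44]
shift [-0.1 -0.5  0.6]
turn [-0. -0. -0.]
time_s: 26.95
position: [0.4271, 0.1884, 0.1187]
ee_rot: [-1.073, 1.407, -1.404]
wrist_force: [-0.2, -0.2, -1.2]
gripper_width: 0.324
t 26.95 pos [0.4271 0.1884 0.1187] F [-0.2 -0.2 -1.2] w 0.324 j [ 0.17 -0.05  2.1   0.    1.1   0.44]
shift [526.9  -6.1 165.1]
turn [ 0.2 -0.   0.1]
```

View pics/b3.png

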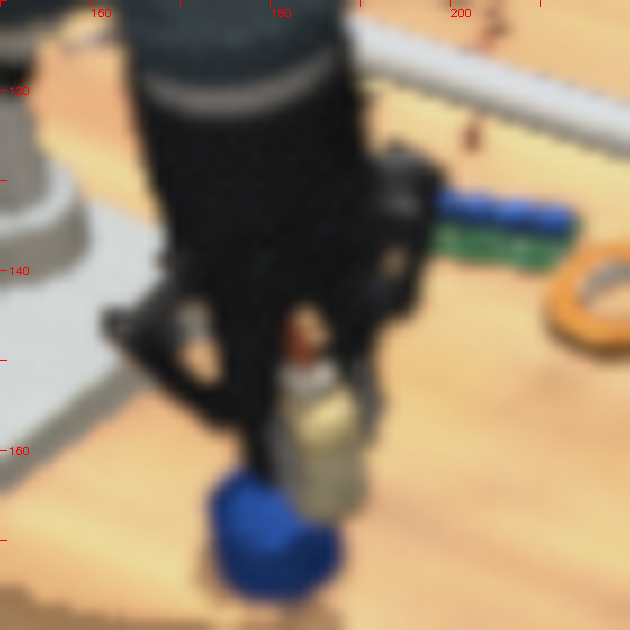

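```bash
python3 -m crank '[20,-6,6,0,0,0,0.1,70,-6,20,0,0,0,0.1,125,-6,36,0,0,0,0.1,180,-6,53,0,0,0,0.1,235,-6,70,0,0,0,0.1,290,-6,88,0,0,0,0.1,345,-6,106,0,0,0,0.1,400,-6,124,0,0,0,0.1,450,-6,140,0,0,0,0.1,490,-6,153,0,0,0,0.1]'; python3 -m crank '[20,0,6,0,0,0,0.1,37,0,12,0,0,0,0.1,37,0,12,0,0,0,0.1,37,0,12,0,0,0,0.1,37,0,12,0,0,0,0.1]'; python3 go.py .4462 -.3634 .026 -15.4;python3 -c "
from h import *
s=arm.grab_frame('scene');crop(s,310,170,400,260,7,'b4.png')"
```

```text
time_s: 28.25
position: [0.4449, -0.3263, 0.1253]
ee_rot: [-1.069, 1.407, -1.404]
wrist_force: [-0.0, 1.1, -1.0]
gripper_width: 0.322
time_s: 28.88
position: [0.4473, -0.3622, 0.1263]
ee_rot: [-1.07, 1.404, -1.403]
wrist_force: [0.8, -0.0, 0.0]
gripper_width: 0.322
t 28.88 pos [ 0.4473 -0.3622  0.1263] F [ 0.8 -0.   0. ] w 0.322 j [-0.88  0.19  1.83  0.    1.13 -0.61]
shift [  1.5 100.3  -0.8]
turn [ 0.   0.1 -0. ]
```

View pics/b4.png

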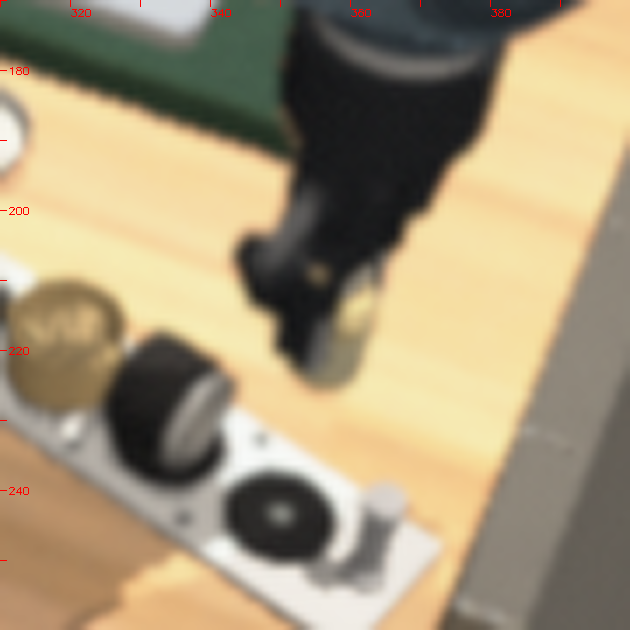

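```bash
python3 -m crank '[0.7,40,-0.5,0,0,0,0.1,0.7,70,-0.5,0,0,0,0.1,0.7,90,-0.5,0,0,0,0.1,0.7,97,-0.5,0,0,0,0.1,0.7,100.5,-0.5,0,0,0,0.1,0.7,100.5,-0.5,0,0,0,0.1,0.7,100.5,-0.5,0,0,0,0.1]'; python3 go.py .4462 -.3634 .026 -15.4;python3 -c "
from h import *
s=arm.grab_frame('scene');crop(s,310,170,400,260,7,'b5.png')"
```

```text
time_s: 29.8
position: [0.4471, -0.3644, 0.0268]
ee_rot: [-1.07, 1.403, -1.406]
wrist_force: [0.5, -0.3, -0.9]
gripper_width: 0.322
t 29.8 pos [ 0.4471 -0.3644  0.0268] F [ 0.5 -0.3 -0.9] w 0.322 j [-0.88  0.35  1.85 -0.    0.94 -0.61]
shift [-0.8  0.8 -1.1]
turn [-0.1 -0.   0.1]
```

View pics/b5.png

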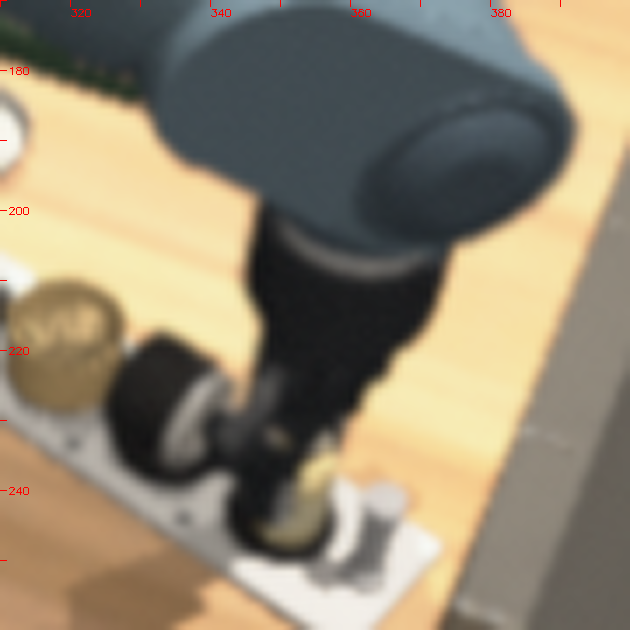

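```bash
python3 -m crank '[0,1,0,0,0,0,0.1,0,1.5,0,0,0,0,0.1,0,1.5,0,0,0,0,0.1]'
```

```text
time_s: 30.22
position: [0.4469, -0.3643, 0.0255]
ee_rot: [-1.07, 1.404, -1.405]
wrist_force: [-0.7, 1.6, 6.5]
gripper_width: 0.318
```

Contact. Now I open the jaws gently and rise straight up.

```bash
python3 -m crank '[0,0,0,0,0,0,0.4,0,0,0,0,0,0,0.55,0,0,0,0,0,0,0.6,0,0,0,0,0,0,0.6,0,-30,0,0,0,0,0.6,0,-70,0,0,0,0,0.6,0,-110,0,0,0,0,0.6,0,-130,0,0,0,0,0.6,0,-130,0,0,0,0,0.6]';python3 -m crank '[0,0,-50,0,0,0,0.6,-50,0,-80,0,0,0,0.6,-110,0,-100,0,0,0,0.6,-170,0,-110,0,0,0,0.6,-230,0,-120,0,0,0,0.6,-260,0,-125,0,0,0,0.6,-260,0,-125,0,0,0,0.6,-260,0,-125,0,0,0,0.6]';python3 -c "
from h import *
s=arm.grab_frame('scene');crop(s,280,190,380,270,7,'f1.png');t=arm.grab_frame('top');crop(t,270,140,410,230,5,'f1t.png')"
```

```text
time_s: 31.35
position: [0.4471, -0.3645, 0.1555]
ee_rot: [-1.07, 1.402, -1.407]
wrist_force: [0.2, 0.0, -0.3]
gripper_width: 0.601
time_s: 32.35
position: [0.3946, -0.0802, 0.1533]
ee_rot: [-1.071, 1.406, -1.404]
wrist_force: [-0.1, 0.2, -0.1]
gripper_width: 0.599
```

View pics/f1.png

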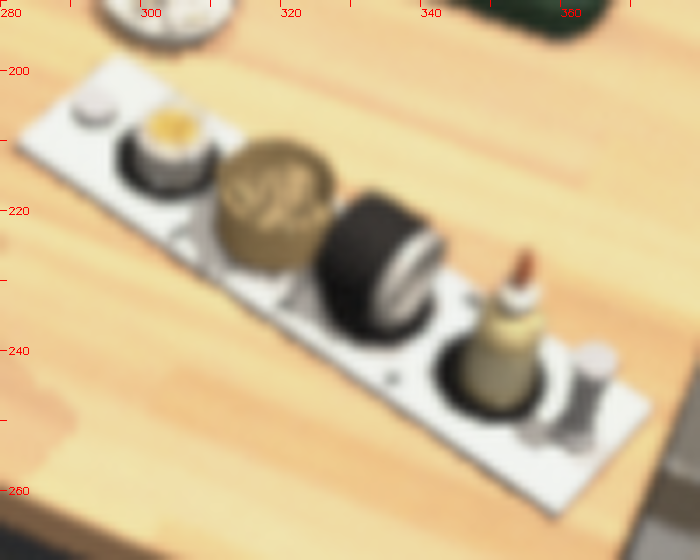

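View pics/f1t.png

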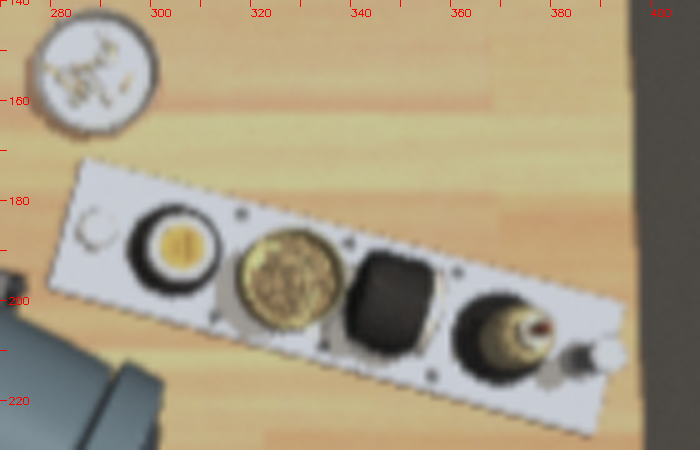

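```bash
python3 -c "
from h import *
s=arm.grab_frame('scene');t=arm.grab_frame('top')
print('bottle tip',tri(t,(375.5,204.8),s,(353,226)))
print('bottle foot',onz(s,(350.7,244),.01))
P3=np.array([.4615,-.3073,0]);U=np.array([-.266,-.964,0]);N=np.array([.964,-.266,0])
def rel(n,p): d=p-P3; print(n,(1000*d@U).round(1),(1000*d@N).round(1))
rel('lamp back bottom (top)',onz(t,(337.5,201),.012))
rel('lamp back/top upper',onz(t,(341.5,195),.05))
rel('lamp front top bezel(top)',onz(t,(356.5,200),.055))
rel('far side',onz(t,(349,190),.035));rel('near side',onz(t,(347,211),.035))
rel('front bezel bottom (scene)',onz(s,(334,238),.012))
print('tin',onz(s,(303,208),.032),'cup',onz(s,(317.3,217.7),.044))
print(arm.sense()['time_s'])"
```

```text
bottle tip (array([ 0.44850579, -0.35934827,  0.08637956]), np.float64(0.0033816918652471856))
bottle foot [ 0.44587278 -0.3678599   0.01      ]
lamp back bottom (top) -26.2 -5.9
lamp back/top upper -26.2 6.6
lamp front top bezel(top) 11.9 3.7
far side -8.7 26.2
near side -0.4 -27.0
front bezel bottom (scene) 14.3 -16.0
tin [ 0.49037722 -0.1939657   0.032     ] cup [ 0.46540559 -0.25067235  0.044     ]
32.55
```

```bash
python3 -c "
from h import *
s=arm.grab_frame('scene');t=arm.grab_frame('top')
print('bottle tip',tri(t,(377.4,205.1),s,(353.6,226.3)))
print('cup',onz(s,(318.9,215.5),.044)); print(proj(s,[.4462,-.3634,.01]),proj(s,[.4462,-.3634,.05]),proj(t,[.4462,-.3634,.09]))
crop(s,335,215,375,260,14,'f2.png'); print(onz(t,(287,155),.016)); st=arm.sense(); print(st['time_s'],st['qd'].round(3))"
```

```text
bottle tip (array([ 0.44715352, -0.36230638,  0.08856357]), np.float64(0.0013133768058951956))
cup [ 0.47544677 -0.25163964  0.044     ]
[[349.29592086 243.34859534]] [[351.44839157 235.1014296 ]] [[378.28844824 205.32804097]]
[ 0.58318165 -0.15024457  0.016     ]
32.65 [ 0.006 -0.003 -0.    -0.001  0.002  0.001]
```

View pics/f2.png

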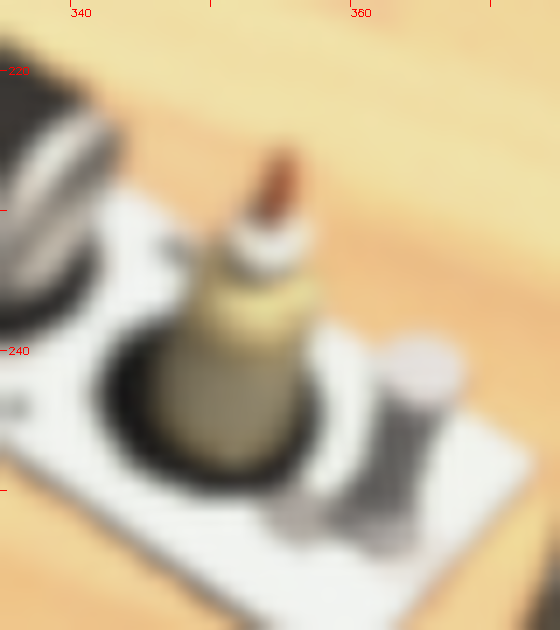

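The bottle stands upright and parallel to the post, centred on its pad. The dish has not moved, and the robot is well clear of everything. I'm handing in.

```bash
python3 -m crank '[0,0,0,0,0,0,0.6,0,0,0,0,0,0,0.6]'; python3 -c "
from station import arm
print(arm.finish_job())"
```

```text
time_s: 32.9
position: [0.3952, -0.0802, 0.1544]
ee_rot: [-1.069, 1.405, -1.405]
wrist_force: [0.3, -0.3, -0.1]
gripper_width: 0.602
the job is handed in; nothing more can be done
None
```

All four things stand on the strip in height order from the tall post: needle bottle, lamp, brass wool cup, tin. The job was handed in at about 33 s of the 104 s allowed, with the arm clear of everything. The tool reported no verdict.

In the last pictures everything looked upright. These are the distances from each pad centre (limit 14 mm):

| Thing | Distance from pad centre |
|---|---|
| Bottle | about 2–4 mm |
| Cup | about 2 mm |
| Tin | about 2–3 mm |
| Lamp | about 5–7 mm, towards the cup |

- **Dish:** its position read the same as at the start.
- **Lamp disagreement:** the picture edges put the lamp about 6.5 mm off. An overlay and the grip position at release suggested only 1–3 mm. Both are inside the limit, so I did not grip it again next to the bottle.
- **Discarded readings:** a first check of the bottle's tip and one of the cup came out wrong because I misread the pixels. Repeated, both agreed with an upright bottle and a centred cup.

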